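Unpack the drill chuck

ROBOT

A 6-joint arm with a two-finger parallel gripper is mounted at the origin on the work surface. World frame = base frame: x ahead of the robot, y to its left, z up, the work surface at z = 0. Lengths are in m, angles in rad, forces in N, time in s.
With the tool pointing down it reaches from about 0.25 to 0.775 m from the base axis. Payload 8.9 kg.
Tool frame: the origin (TCP) lies midway between the tips of the shut fingers; the grasp point (between the pads) lies r.tcp_to_grasp behind it (r.tcp_to_grasp is the distance from the TCP to the grasp point, in m); z points along the fingers, x is the direction in which the jaws open and shut, and the axes are right-handed (so a half turn about z gives the same grasp; the last joint's range is limited). The gripper opens to 85 mm and grips with 20 to 120 N. Pads are 22 mm wide; open, the fingers measure 114 mm over their backs; the gripper's body (76 mm by 85 mm) begins 54 mm behind the grasp point. The pads swing forward as they close: fully open they stand 13 mm farther back than shut.
Start: joints at [1.052, 0.291, -0.153, 1.127, 0, 1.431], TCP at [0.195, 0.488, 0.231] pointing down, gripper open.
Joint ranges: [-2.52, 2.52], [-0.91, 1.74], [-1.3, 1.37], [-1.96, 2.02], [-1.52, 1.47], [-3.14, 3.14]. Speed limits (rad/s): [2.22, 2.22, 2.79, 3.14, 3.14, 3.14].

INTERFACE

Orientations are given as a 3x3 rotation matrix whose columns are the frame's x, y, z axes.
In Python, from cell import r gives the robot as it stands.
- The arm moves only by the tool apply_moves, never from a script. Its argument "deltas" is a list that holds one entry, the list of rows, each a list of 5 numbers: the shift along the world's x, y, z in mm, then the turn about the world's z in rad, then the opening, from 0 (shut) to 1 (fully open). In form: [[[dx, dy, dz, yaw, hand], ...]]. A call has 1 to 8 rows; each row is the pose to reach, as a shift and turn from the pose measured when the call began; what a row does not reach only later rows make up. A row lasts 1/8 s, in which the tool goes at most 62.5 mm and 10.7 degrees, less where a joint would pass 70% of its speed; a pose out of reach is approached as far as the arm can. A call with a gripper value outside its range is refused whole. The fingers move at their own pace and stop on an object; "newtons" is the grip in N (left out, the last holds). Time passes only in rows, so rows that repeat a pose let the fingers close. It gives the time, the measured TCP pose, the force and the opening at its end, in the units of the state.
- r.read_state(): the state, without advancing time (a new reading comes with each control period).
- r.capture(name): name is "scene" or "top" or "wrist"; returns a dict with "frame" (480x640x3 uint8, red, green, blue), "fx", "fy", "cx", "cy" (pixels), "world_from_camera" (4x4, takes a point from camera to world coordinates); the wrist camera has in their place "T_tool_cam" (4x4, takes a point from camera to tool coordinates, whose origin is the TCP and whose axes are the tool frame's). Camera axes: x right, y down, z forward; pixel columns grow to the right and rows downward; lengths in m; the calibration is good to about 2 mm. The wrist camera is an equidistant fisheye: a pixel r from the principal point sees the ray r / f radians off the axis. A picture is of the moment at which its call begins: read the wrist's pose just before it. There is no depth.
- r.hand_in(): hands the job in, once; it reports no verdict.
The state is a dict: "t": time; "q": joint angles; "joint_velocities": joint speeds; "joint_torque": joint torques, N m; "tcp_pos": TCP position; "orientation": TCP orientation; "wrist_force": force on the tool from outside, world axes, zero at the start; "moment": the same for the moment, N m; "finger_gap": opening from 0.0 (shut) to 1.0 (fully open).
Only numpy, scipy, OpenCV 4.12 (cv2) and the standard library are available. Lean on these libraries where they do the work, as an engineer would, in place of code of your own. Each camera call takes 0.05 s, during which the arm holds its last target.

TASK

Swing both top flaps of the cardboard carton right back over its sides so that the contents lie open, and only then lift the drill chuck out. Set the chuck down gently, standing upright with its jaws up, in the empty compartment of the shallow wooden tray and let go; leave the plain steel sleeve standing in the carton, both flaps folded back, and do not disturb the flanged bush in the tray or knock over the oil can.

Things in the scene. Friction and masses are not known exactly. Their poses are not given: they have to be found in the camera images.
- carton: Open cardboard carton fixed to the bench, 190 (x) x 220 (y) x 120 mm high, walls and floor 4 mm thick. Origin: centre of its underside; z up. Two top flaps are hinged on the top edges of its +y and -y walls; the end flaps are folded down outside, within 20 mm of each end wall. It stands on the robot's left or right, the tray on the other side.
- flap_left (a joint): Angle of the flap hinged on the carton's +y wall: 0 = flat over the carton, 1.57 = upright, 2.4 = leaning out at its stop. Starts part raised, 0.6 to 1.05, with 75 mm or more between the two free edges. Stays where it is left (crease friction under 1 N at the edge). Pushed only sideways while low it can jam: push up as well as out. Over 1.9 counts as folded back.
- flap_right (a joint): The same for the flap hinged on the carton's -y wall (mirror image).
- flap_left_hinge (a point): Middle of the left flap's hinge line, on the carton's rim: 110 mm to +y of the carton's centre, 120 mm up. The hinge runs along the carton's x. The flap is a stiff card panel 188 mm wide along the hinge, 85 mm from hinge to free edge, 4 mm thick.
- flap_right_hinge (a point): Middle of the right flap's hinge line: 110 mm to -y of the carton's centre, 120 mm up; the same panel.
- flap_left_edge (a point): Middle of the left flap's free edge (moves with the flap).
- flap_right_edge (a point): Middle of the right flap's free edge (moves with the flap).
- chuck: Drill chuck, steel, loose (0.4 to 0.85 kg), standing on the carton's floor jaws up; the place in the carton (+y or -y half) varies. Origin: centre of its underside; z up along its axis. Base flange 54 mm diameter to 20 mm up, grip body 44 mm diameter from 23 to 72 mm up, then a cone to 24 mm diameter at 94 mm and three small jaws up to 106 mm.
- sleeve: Plain hollow steel tube, 44 mm outside and 26 mm inside diameter, 85 mm high, loose, standing in the other half of the carton, about 104 mm from the chuck. Origin: centre of its underside; z up. Stays in the carton.
- tray: Shallow wooden tray fixed to the bench, 130 (x) x 210 (y) x 30 mm high, walls and floor 6 mm, one 6 mm dividing wall across its middle giving two compartments of 118 (x) x 96 (y) mm. Origin: centre of its underside.
- tray_empty (a point): Centre of the floor of the empty compartment (the tray's +y half), 6 mm above the bench; the chuck goes here.
- bush: Brass flanged bush, 64 mm flange, 45 mm high, loose, standing in the tray's other (-y) compartment. Origin: centre of its underside.
- oilcan: Green oil can with a thin spout, 68 mm diameter, 140 mm high, loose, standing beyond the carton and tray. Origin: centre of its underside; z up.
Things that resemble listed ones, but are neither listed nor needed, are in the scene too. What is shaped like the tray but purple or yellow is not meant. What is shaped like the sleeve but orange is not meant.

How it is judged:
By the outcome, as a careful person would: the job done as asked, in the order asked, and still so for the second after the job is handed in, with the robot touching nothing.
It also fails if it takes over 67 s, if anything falls off the work surface, if the arm or the gripper's body presses on something with over 40 N, if the wrist force passes 120 N, or if a joint passes its speed limit or range.

## Working session

There is one attempt and no reset: what is moved stays moved. The work goes in short steps, Python scripts to look and compute and a tool call to move; the robot and the scene stay as the last step left them, time stands still between calls to the robot, and variables do not carry over. Pictures are saved under pics/ and viewed, and the job is handed in when it is done.

Besides the shell and the picture viewer there is one more tool, called after "Request:" as name([rows], argument=value, ...), one row to a line, values as JSON. apply_moves: Moves the arm, as the interface text tells. Its arguments: {"type":"object","properties":{"deltas":{"type":"array"},"newtons":{"type":"number"}},"required":["deltas"]}

```bash
ls; mkdir -p pics; python3 - <<'E'
from cell import r
import cv2,numpy as np
s=r.read_state(); print(s, r.tcp_to_grasp)
for n in("scene","top","wrist"):
    c=r.capture(n); cv2.imwrite(f"pics/{n}0.png",c["frame"][:,:,::-1])
    print(n,{k:np.round(v,4) for k,v in c.items() if k!="frame"})
E
```

```text
pics
{'t': 0.0, 'q': array([ 1.05168905e+00,  2.91307022e-01, -1.54113653e-01,  1.12672946e+00,
       -7.73887081e-06,  1.43149589e+00]), 'joint_velocities': array([-1.46699085e-03,  2.36018112e-04,  1.79905457e-03,  8.86392462e-06,
        2.06810385e-04,  8.43053892e-04]), 'joint_torque': array([-1.13304450e-03, -5.37147939e+01,  3.31373513e+01,  1.61196553e-02,
       -5.66350409e-04, -3.43297256e-05]), 'tcp_pos': array([0.19441408, 0.48719489, 0.23072316]), 'orientation': array([[ 3.70740629e-01,  9.28736208e-01, -6.64910644e-04],
       [ 9.28735477e-01, -3.70741181e-01, -1.17929781e-03],
       [-1.34176633e-03, -1.80312493e-04, -9.99999084e-01]]), 'wrist_force': array([-0.40583321,  1.21534366,  0.10328999]), 'moment': array([ 0.04430316,  0.00123685, -0.01170816]), 'finger_gap': 1.0028434881175081} 0.0187
scene {'fx': np.float64(482.1548), 'fy': np.float64(482.1548), 'cx': np.float64(317.2495), 'cy': np.float64(239.4245), 'world_from_camera': array([[-0.3261,  0.5611, -0.7608,  1.251 ],
       [ 0.9452,  0.1811, -0.2717,  0.3005],
       [-0.0147, -0.8077, -0.5894,  0.702 ],
       [ 0.    ,  0.    ,  0.    ,  1.    ]])}
top {'fx': np.float64(511.8683), 'fy': np.float64(511.8683), 'cx': np.float64(318.7599), 'cy': np.float64(247.3941), 'world_from_camera': array([[-3.0000e-04, -9.9000e-01,  1.4130e-01,  3.6000e-01],
       [-1.0000e+00, -1.0000e-04, -2.8000e-03,  2.8000e-03],
       [ 2.8000e-03, -1.4130e-01, -9.9000e-01,  1.0876e+00],
       [ 0.0000e+00,  0.0000e+00,  0.0000e+00,  1.0000e+00]])}
wrist {'fx': np.float64(371.6483), 'fy': np.float64(371.6483), 'cx': np.float64(318.363), 'cy': np.float64(241.5839), 'T_tool_cam': array([[ 1.000e+00, -1.000e-03, -8.000e-04,  1.000e-04],
       [ 1.200e-03,  9.574e-01,  2.888e-01, -7.370e-02],
       [ 5.000e-04, -2.888e-01,  9.574e-01, -1.435e-01],
       [ 0.000e+00,  0.000e+00,  0.000e+00,  1.000e+00]])}
```

View pics/scene0.png

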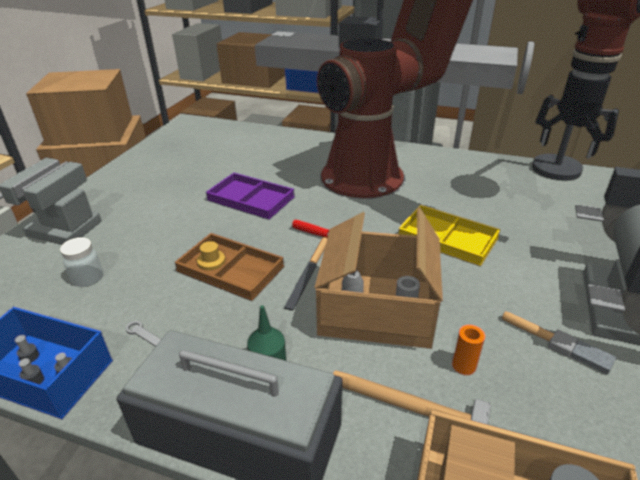

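View pics/top0.png

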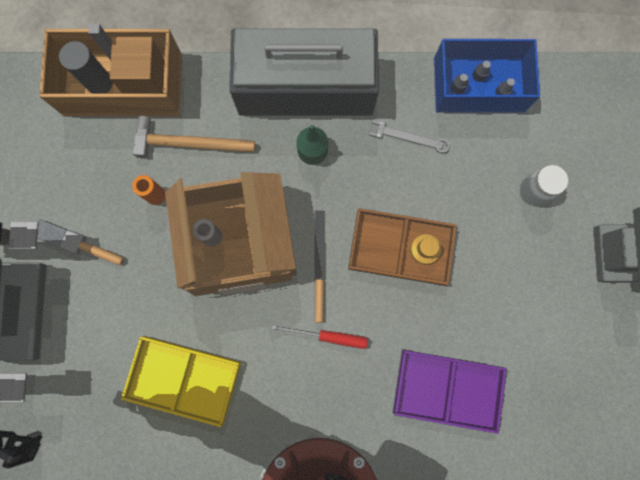

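View pics/wrist0.png

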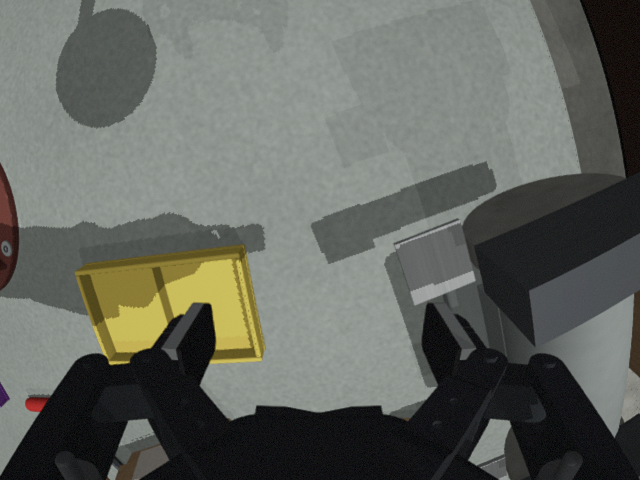

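The scene view shows the carton at about (380,290), with the chuck under the -y flap (352,280), the sleeve at (407,287), the brown tray at (230,265) with the bush at (210,255), and the oil can at (266,335). Decoys are the orange tube (468,350) and the yellow and purple trays. Next I'll take close crops for measuring.

```bash
python3 - <<'E'
import cv2
t=cv2.imread("pics/top0.png"); s=cv2.imread("pics/scene0.png")
cv2.imwrite("pics/c_top.png",cv2.resize(t[160:310,150:310],None,fx=4.9,fy=4,interpolation=cv2.INTER_CUBIC)[:600,:784])
cv2.imwrite("pics/c_scene.png",cv2.resize(s[205:350,305:455],None,fx=4,fy=4,interpolation=cv2.INTER_CUBIC))
cv2.imwrite("pics/c_tray.png",cv2.resize(t[200:295,340:470],None,fx=6,fy=6,interpolation=cv2.INTER_CUBIC))
E
```

```text
(no output)
```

View pics/c_top.png

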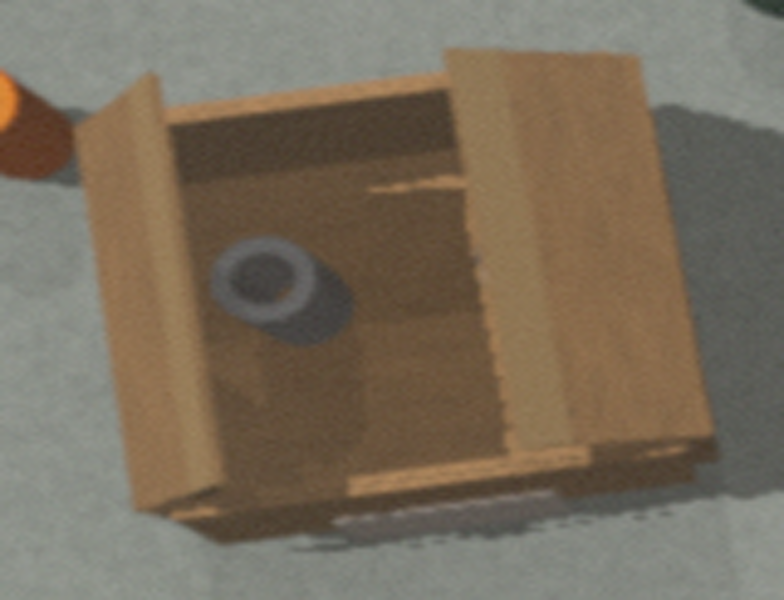

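View pics/c_scene.png

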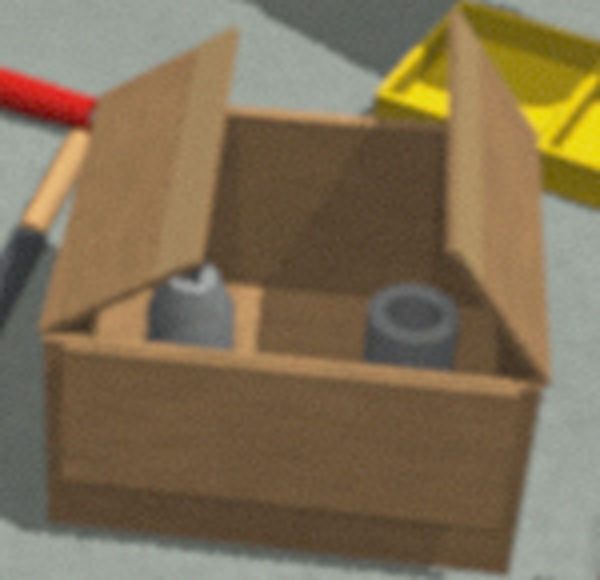

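View pics/c_tray.png

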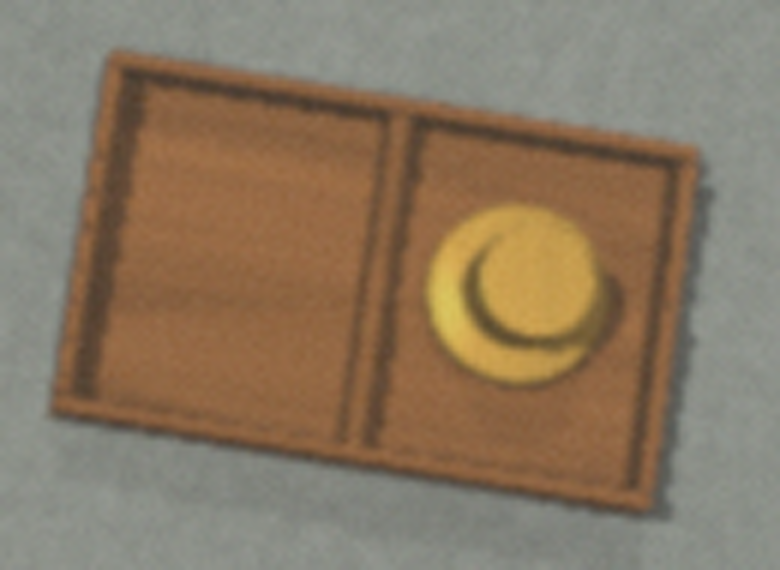

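```bash
cat > h.py <<'E'
import numpy as np
TOP=dict(f=511.8683,cx=318.7599,cy=247.3941); SC=dict(f=482.1548,cx=317.2495,cy=239.4245)
import json,os
from cell import r
def cal():
    if not os.path.exists("cal.npz"):
        np.savez("cal.npz",**{n:r.capture(n)["world_from_camera"] for n in("top","scene")})
    return np.load("cal.npz")
C=cal()
def ray(n,p):
    K=TOP if n=="top" else SC; T=C[n]
    d=T[:3,:3]@np.array([(p[0]-K["cx"])/K["f"],(p[1]-K["cy"])/K["f"],1]); return T[:3,3],d/np.linalg.norm(d)
def onz(n,p,z):
    o,d=ray(n,p); return o+d*(z-o[2])/d[2]
def tri(p1,p2):
    a,u=ray("top",p1); b,v=ray("scene",p2)
    M=np.stack([u,-v],1); s=np.linalg.lstsq(M,b-a,rcond=None)[0]
    x,y=a+u*s[0],b+v*s[1]; return (x+y)/2,np.linalg.norm(x-y)
def proj(n,X):
    K=TOP if n=="top" else SC; T=np.linalg.inv(C[n]); c=T[:3,:3]@X+T[:3,3]; return np.array([K["f"]*c[0]/c[2]+K["cx"],K["f"]*c[1]/c[2]+K["cy"]])
E
python3 - <<'E'
from h import *
np.set_printoptions(precision=4,suppress=True)
ct=lambda x,y:(150+x/4.9,160+y/4); cs=lambda x,y:(305+x/4,205+y/4); cr=lambda x,y:(340+x/6,200+y/6)
H={k:onz("top",ct(*p),.12) for k,p in dict(R_far=(640,55),R_near=(715,435),L_far=(75,130),L_near=(135,510)).items()}
for k,v in H.items(): print(k,v)
print("len",np.linalg.norm(H['R_far']-H['R_near']),np.linalg.norm(H['L_far']-H['L_near']),np.linalg.norm(H['R_far']-H['L_far']),np.linalg.norm(H['R_near']-H['L_near']))
c=sum(H.values())/4; print("center",c)
for a,b in(("R_far","R_near"),("L_far","L_near")):
    d=H[a]-H[b]; print("yaw",np.arctan2(d[1],d[0]))
for a,b in(("L_far","R_far"),("L_near","R_near")):
    d=H[a]-H[b]; print("yaw",np.arctan2(-d[0],d[1]))
# free edges
print("Rfar",tri(ct(445,50),cs(205,262))); print("Rnear",tri(ct(510,450),cs(237,30)))
print("Lfar",tri(ct(152,75),cs(450,250))); print("Lnear",tri(ct(222,485),cs(455,10)))
print("sleeve top",tri(ct(262,278),cs(412,312)), onz("top",ct(262,278),.089))
print("chuck jaws z.11",onz("scene",cs(192,272),.108), "cone", onz("scene",cs(192,295),.08))
T=[onz("top",cr(*p),.03) for p in((110,50),(700,150),(650,510),(52,412))]
for p in T: print("tray",p)
print([np.linalg.norm(T[i]-T[(i+1)%4]) for i in range(4)]); tc=sum(T)/4; print(tc)
ey=(T[0]+T[3]-T[1]-T[2]); ey/=np.linalg.norm(ey); print("ey",ey,"yaw",np.arctan2(-ey[0],ey[1]),"empty",tc+ey*.051)
print("bush top",onz("top",cr(538,280),.051))
print("oilcan",onz("top",(312,145),.1))
E
```

```text
R_far [0.6431 0.0744 0.12  ]
R_near [0.4571 0.0434 0.12  ]
L_far [0.6055 0.2974 0.12  ]
L_near [0.4216 0.2665 0.12  ]
len 0.18849877851280186 0.18644559398453098 0.22612820263811065 0.2259271544987076
center [0.5318 0.1704 0.12  ]
yaw 0.16494370132683947
yaw 0.16604941684695107
yaw 0.16699876242364678
yaw 0.1579122107911483
Rfar (array([0.6301, 0.1464, 0.1701]), np.float64(0.004506074913020106))
Rnear (array([0.4456, 0.1159, 0.1689]), np.float64(0.0015409833308114033))
Lfar (array([0.6133, 0.2488, 0.1898]), np.float64(0.00016098100216116205))
Lnear (array([0.4278, 0.2185, 0.1895]), np.float64(0.0031685104431760356))
sleeve top (array([0.5384, 0.2287, 0.0877]), np.float64(0.000502105091873016)) [0.5382 0.2282 0.089 ]
chuck jaws z.11 [0.5658 0.1269 0.108 ] cone [0.5504 0.1234 0.08  ]
tray [ 0.5942 -0.0837  0.03  ]
tray [ 0.5585 -0.2901  0.03  ]
tray [ 0.4324 -0.268   0.03  ]
tray [ 0.4663 -0.0622  0.03  ]
[np.float64(0.20939938587711923), np.float64(0.1279863947574971), np.float64(0.20852883414025403), np.float64(0.12966712655256113)]
[ 0.5129 -0.176   0.03  ]
ey [0.1666 0.986  0.    ] yaw -0.1673326413251878 empty [ 0.5214 -0.1257  0.03  ]
bush top [ 0.5095 -0.2272  0.051 ]
oilcan [0.7084 0.0135 0.1   ]
```

The chuck is half hidden, about 104 mm to the -y' side of the sleeve, which fits. Carton yaw is about 0.165, centre (0.532, 0.170), right flap about 0.63 rad, left about 0.95. The tray's empty compartment is at about (0.521, -0.126).

Things that could be taken for what I want:
- **Chuck:** grey chuck in the carton, scene (352,280). Look-alikes are the dark cylinder in the far box, top (80,60), and the grey parts in the blue box, top (485,72).
- **Sleeve:** grey in the carton, top (204,230), against the orange tube at (147,188).
- **Tray:** brown, top (403,246), against yellow (182,382) and purple (450,391).

I choose the carton's grey jawed part and the brown tray. The crops above confirm both.

First I'll move the shut gripper above the gap.

Request:
apply_moves([
  [[40, -36, 15, -0.13, 0], [85, -75, 30, -0.27, 0], [130, -115, 30, -0.41, 0], [175, -155, 30, -0.55, 0], [220, -195, 30, -0.69, 0], [265, -235, 30, -0.82, 0], [305, -272, 30, -0.94, 0], [335, -305, 30, -1.026, 0]],
], newtons=60)

```text
t: 1.25
tcp_pos: [0.531, 0.1807, 0.2608]
orientation: [[0.987, 0.16, -0.001], [0.16, -0.987, -0.0], [-0.001, -0.0, -1.0]]
wrist_force: [0.3, 0.7, 0.2]
finger_gap: 0.003
```

Request:
apply_moves([
  [[0, 0, 0, 0, 0], [0, 0, 0, 0, 0]],
])

```text
t: 1.5
tcp_pos: [0.5305, 0.1808, 0.2605]
orientation: [[0.987, 0.16, -0.002], [0.16, -0.987, 0.0], [-0.001, -0.0, -1.0]]
wrist_force: [0.4, 0.5, 0.7]
finger_gap: -0.0
```

```bash
python3 - <<'E'
from h import *
import cv2
s=r.read_state(); print(s["t"],s["tcp_pos"],s["orientation"][:,0],s["wrist_force"],s["finger_gap"])
for n in("wrist","scene"):
    c=r.capture(n); cv2.imwrite(f"pics/{n}1.png",c["frame"][:,:,::-1])
E
```

```text
1.5 [0.5305154  0.18083771 0.26054142] [ 0.9870443   0.1604413  -0.00146115] [0.43513512 0.47372009 0.67540975] -8.542491685583729e-05
```

View pics/wrist1.png

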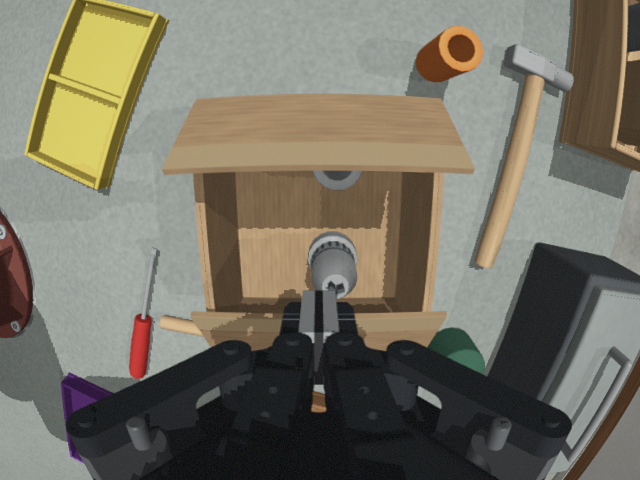

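View pics/scene1.png

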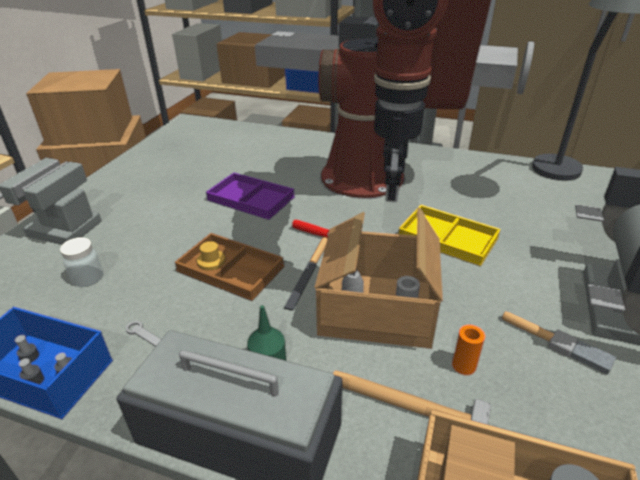

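The wrist view shows the chuck clearly inside the carton (jaws at (337,287), body top at about (333,262)), the left flap across the top (165–470, 100–170), and the right flap's edge under the fingers at about y=320. I'll fix the chuck's position from this.

```bash
cat >> h.py <<'E'
TTC=None
def wray(p,pos,R):
    global TTC
    T=np.array([[1,-.001,-.0008,.0001],[.0012,.9574,.2888,-.0737],[.0005,-.2888,.9574,-.1435],[0,0,0,1]])
    d=np.array([p[0]-318.363,p[1]-241.584]); rr=np.hypot(*d); th=rr/371.648
    v=np.array([*(d/rr*np.sin(th)),np.cos(th)]) if rr>0 else np.array([0,0,1.])
    return R@T[:3,:3]@v, pos+R@T[:3,3]
def wonz(p,z,pos,R):
    v,o=wray(p,pos,R); return o+v*(z-o[2])/v[2]
E
python3 - <<'E'
from h import *
import cv2
np.set_printoptions(precision=4,suppress=True)
s=r.read_state(); P,R=s["tcp_pos"],s["orientation"]
print("jaws",wonz((337,287),.109,P,R)); 
im=cv2.imread("pics/wrist1.png"); cv2.imwrite("pics/c_w1.png",cv2.resize(im[160:340,190:450],None,fx=3,fy=3,interpolation=cv2.INTER_CUBIC))
for p in((200,318),(440,318)): print("rim",p,)
print("Rcorner edges at .17", wonz((193,315),.17,P,R),wonz((445,313),.17,P,R))
print("Lflap edge .19", wonz((165,171),.19,P,R),wonz((472,171),.19,P,R))
E
```

```text
jaws [0.5549 0.1284 0.109 ]
rim (200, 318)
rim (440, 318)
Rcorner edges at .17 [0.4469 0.1134 0.17  ] [0.6307 0.1452 0.17  ]
Lflap edge .19 [0.4289 0.2198 0.19  ] [0.6138 0.2499 0.19  ]
```

View pics/c_w1.png

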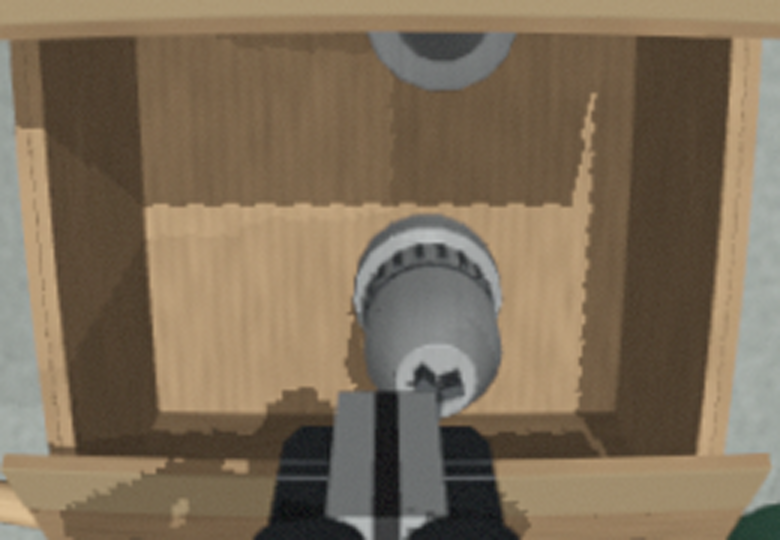

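Request:
apply_moves([
  [[0, 0, -35, 0, 0], [0, 0, -75, 0, 0], [0, 0, -110, 0, 0], [3, -20, -110, 0, 0], [6, -38, -110, 0, 0], [8, -48, -102, 0, 0], [9, -56, -93, 0, 0]],
])

```text
t: 2.48
tcp_pos: [0.5401, 0.1248, 0.17]
orientation: [[0.987, 0.161, 0.002], [0.161, -0.987, 0.001], [0.002, -0.001, -1.0]]
wrist_force: [0.1, 0.2, -0.1]
finger_gap: 0.0
```

```bash
python3 - <<'E'
from h import *
import cv2
for n in("wrist","scene"):
    c=r.capture(n); cv2.imwrite(f"pics/{n}2.png",c["frame"][:,:,::-1])
E
```

```text
(no output)
```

View pics/wrist2.png

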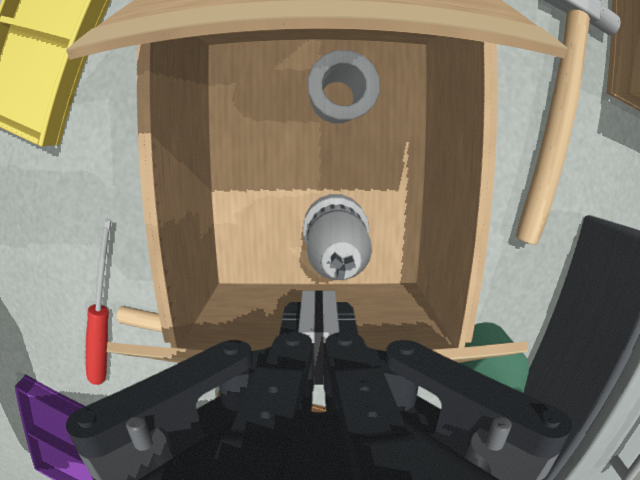

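View pics/scene2.png

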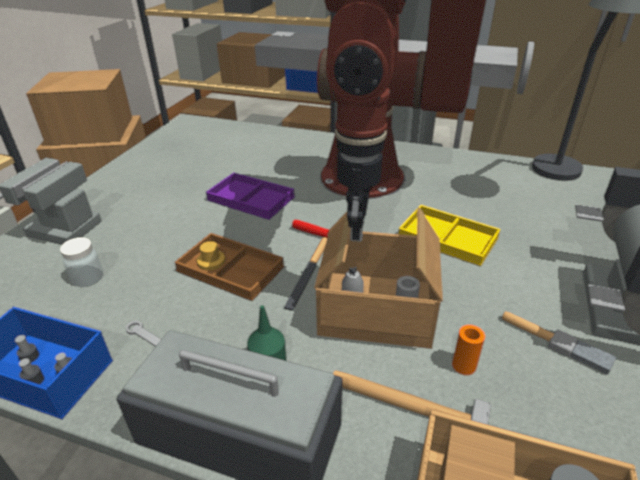

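The right flap has risen and now stands near the fingers, and the force is near zero. I'll carry on along the arc.

Request:
apply_moves([
  [[4, -22, 11, 0, 0], [8, -46, 16, 0, 0], [11, -65, 13, 0, 0], [14, -83, 6, 0, 0], [15, -90, 2, 0, 0], [16, -95, -2, 0, 0], [16, -95, -2, 0, 0], [16, -85, 15, 0, 0]],
])

```text
t: 3.58
tcp_pos: [0.5558, 0.0395, 0.1843]
orientation: [[0.987, 0.16, 0.0], [0.16, -0.987, -0.0], [0.0, 0.0, -1.0]]
wrist_force: [1.0, 0.2, -0.1]
finger_gap: 0.004
```

```bash
python3 - <<'E'
from h import *
import cv2
for n in("wrist","scene"):
    c=r.capture(n); cv2.imwrite(f"pics/{n}3.png",c["frame"][:,:,::-1])
E
```

```text
(no output)
```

View pics/wrist3.png

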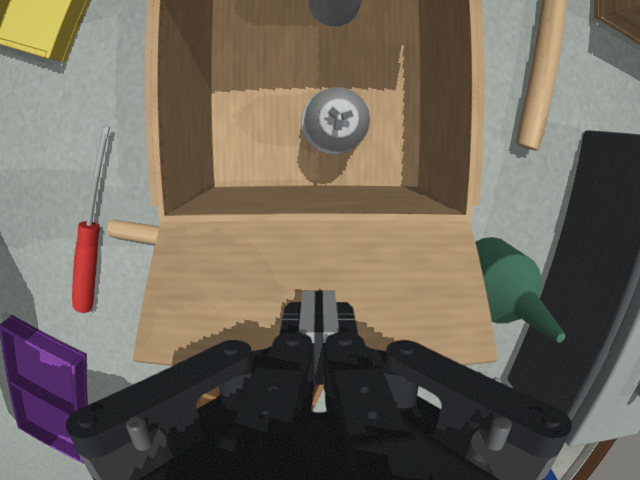

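View pics/scene3.png

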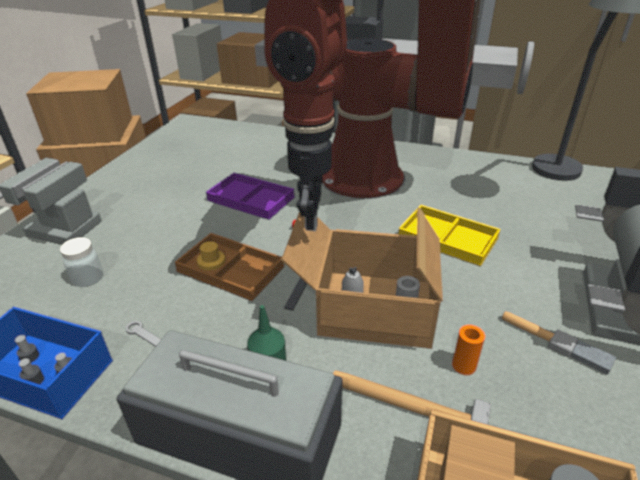

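The right flap now lies well back: in the wrist image its free edge runs (135,360)–(495,360). Next is the left flap.

Request:
apply_moves([
  [[-6, 36, 16, 0, 0], [-14, 86, 16, 0, 0], [-22, 131, 2, 0, 0], [-26, 153, -17, 0, 0], [-28, 166, -17, 0, 0], [-30, 178, -17, 0, 0], [-33, 197, -6, 0, 0], [-33, 197, -6, 0, 0]],
])

```text
t: 4.68
tcp_pos: [0.5254, 0.2386, 0.1822]
orientation: [[0.987, 0.163, 0.008], [0.163, -0.987, 0.001], [0.008, 0.0, -1.0]]
wrist_force: [0.7, 0.8, -0.7]
finger_gap: 0.004
```

```bash
python3 - <<'E'
from h import *
import cv2
for n in("wrist","scene"):
    c=r.capture(n); cv2.imwrite(f"pics/{n}4.png",c["frame"][:,:,::-1])
E
```

```text
(no output)
```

View pics/scene4.png

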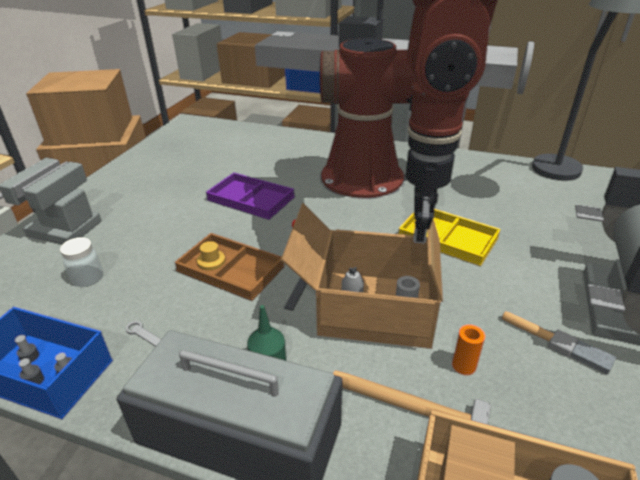

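The left flap is at about 1.2 and the force is small. Continuing the arc, then backing off upward.

Request:
apply_moves([
  [[-4, 25, 3, 0, 0], [-7, 44, 1, 0, 0], [-10, 61, -6, 0, 0], [-12, 70, -12, 0, 0], [-12, 75, -15, 0, 0], [-12, 75, -15, 0, 0], [-10, 65, 10, 0, 0], [-4, 25, 50, 0, 0]],
])

```text
t: 5.78
tcp_pos: [0.5202, 0.2623, 0.2308]
orientation: [[0.986, 0.164, 0.004], [0.164, -0.986, -0.0], [0.004, 0.001, -1.0]]
wrist_force: [-0.1, -0.8, 0.2]
finger_gap: -0.001
```

Request:
apply_moves([
  [[10, -40, 20, 0, 0.4], [16, -100, 20, 0, 1], [16, -100, 20, 0, 1]],
])

```text
t: 6.15
tcp_pos: [0.5369, 0.1584, 0.2514]
orientation: [[0.987, 0.159, 0.005], [0.159, -0.987, -0.001], [0.005, 0.002, -1.0]]
wrist_force: [-0.2, 1.2, -0.0]
finger_gap: 0.639
```

```bash
python3 - <<'E'
from h import *
import cv2
s=r.read_state(); print(s["t"],s["tcp_pos"],s["orientation"]); np.savez("s5.npz",P=s["tcp_pos"],R=s["orientation"])
for n in("wrist","scene","top"):
    c=r.capture(n); cv2.imwrite(f"pics/{n}5.png",c["frame"][:,:,::-1])
E
```

```text
6.15 [0.53689459 0.15843207 0.25137865] [[ 9.87268145e-01  1.58986567e-01  4.98812214e-03]
 [ 1.58993318e-01 -9.87279168e-01 -9.84799160e-04]
 [ 4.76809924e-03  1.76533893e-03 -9.99987074e-01]]
```

View pics/wrist5.png

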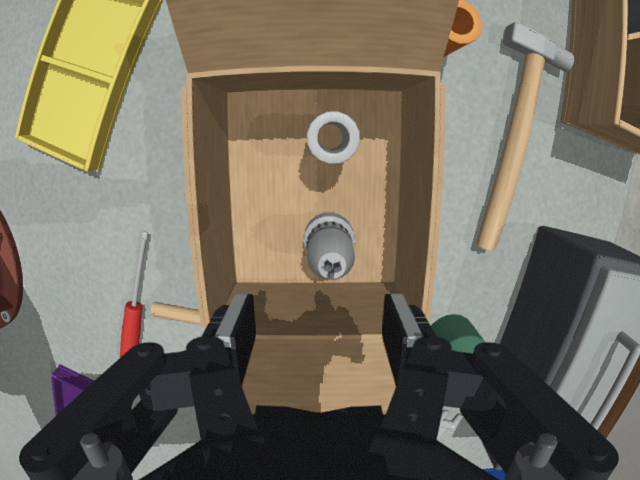

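View pics/scene5.png

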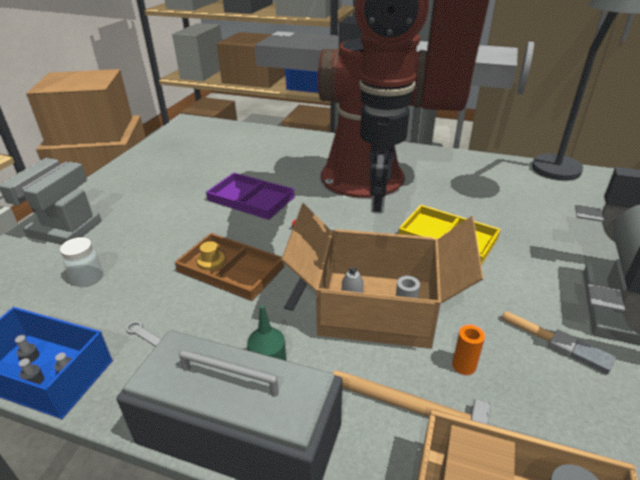

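View pics/top5.png

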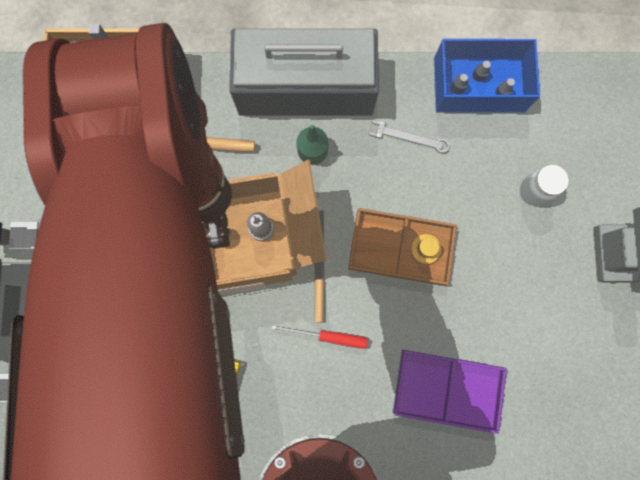

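```bash
python3 - <<'E'
from h import *
import cv2
np.set_printoptions(precision=4,suppress=True)
D=np.load("s5.npz");P,R=D["P"],D["R"]
c0=np.array([.5318,.1704,0]);ex=np.array([np.cos(.164),np.sin(.164),0]);ey=np.array([-ex[1],ex[0],0])
def flap(p,xs,side):
    o,d=ray("scene",p); s=((xs-(o-c0)@ex)/(d@ex)); X=o+s*d
    y=side*((X-c0)@ey); return X,np.arctan2(X[2]-.12,.11-y),np.hypot(X[2]-.12,.11-y)
print("R",flap((284,260),.094,-1),flap((310,206),-.094,-1))
print("L",flap((481,266),.094,1),flap((471,219),-.094,1))
print("tri R far",tri((308,162),(284,260)),tri((325,262),(310,206)))
print("chuck jaws top",onz("top",(258,219),.109),"wrist",wonz((333,265),.109,P,R))
print("sleeve wrist",wonz((333,137),.089,P,R))
im=cv2.imread("pics/wrist5.png"); cv2.imwrite("pics/c_w5.png",cv2.resize(im[200:290,280:380],None,fx=6,fy=6,interpolation=cv2.INTER_CUBIC))
im=cv2.imread("pics/top5.png"); cv2.imwrite("pics/c_t5.png",cv2.resize(im[190:260,230:300],None,fx=8,fy=8,interpolation=cv2.INTER_CUBIC))
E
```

```text
R (array([0.6513, 0.0242, 0.1792]), np.float64(2.308098878018043), np.float64(0.07998585344678441)) (array([0.4639, 0.0049, 0.1741]), np.float64(2.2329752792358932), np.float64(0.06857948634358407))
L (array([0.5979, 0.3465, 0.2058]), np.float64(2.124184326447104), np.float64(0.10080250525767082)) (array([0.4115, 0.3213, 0.1732]), np.float64(2.4038161270004794), np.float64(0.07907409760786628))
tri R far (array([0.6484, 0.0213, 0.1764]), np.float64(0.002799978985025076)) (array([ 0.4617, -0.0039,  0.1714]), np.float64(0.015028574655798804))
chuck jaws top [0.5554 0.1183 0.109 ] wrist [0.5545 0.1279 0.109 ]
sleeve wrist [0.5382 0.2295 0.089 ]
```

View pics/c_w5.png

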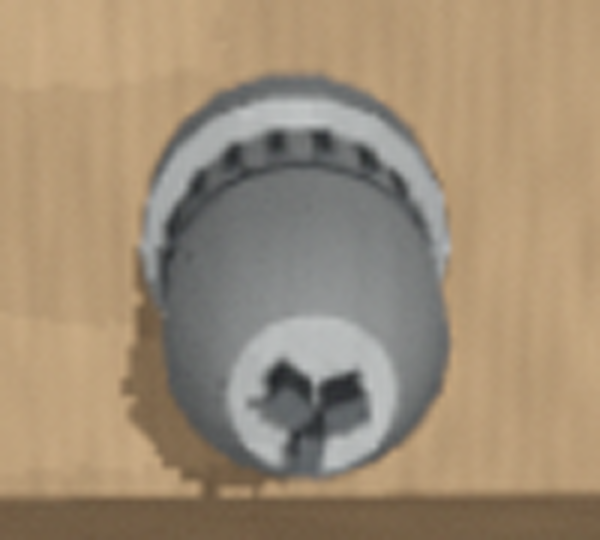

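View pics/c_t5.png

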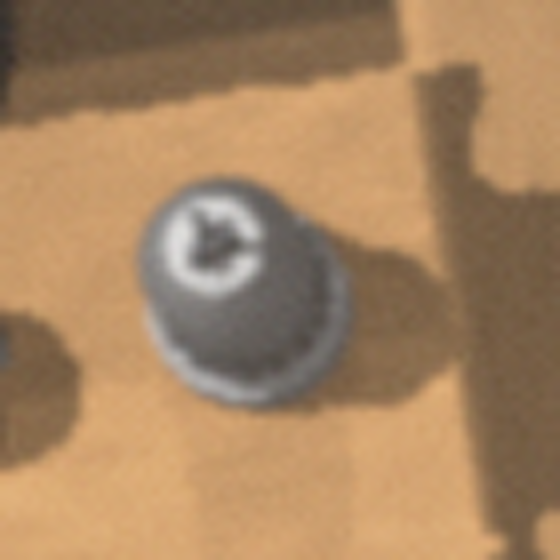

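```bash
python3 - <<'E'
from h import *
import cv2
np.set_printoptions(precision=4,suppress=True)
D=np.load("s5.npz");P,R=D["P"],D["R"]
print("top ring",onz("top",(256.5,220.6),.098),"wrist ring",wonz((332.2,265.8),.098,P,R))
# body bottom/flange: wrist flange ring top at z=.024: left/right extremes (304.5,242),(354.5,241); far extreme (329.5,216)
print("flange far edge z.024",wonz((329.7,216.3),.024,P,R),"L",wonz((304.6,240),.024,P,R),wonz((354.3,240),.024,P,R))
# top: flange near extreme crop (255,405) 
print("top flange near edge",onz("top",(230+255/8,190+405/8),.015))
print("top sleeve0",onz("top",(203.5,229.5),.089))
E
```

```text
top ring [0.5544 0.1225 0.098 ] wrist ring [0.5551 0.1231 0.098 ]
flange far edge z.024 [0.5511 0.149  0.024 ] L [0.5295 0.1199 0.024 ] [0.5807 0.128  0.024 ]
top flange near edge [0.5275 0.1204 0.015 ]
top sleeve0 [0.5382 0.2281 0.089 ]
```

The chuck axis is at (0.555, 0.123), with four measurements agreeing within 1.5 mm. The left flap's corners were badly picked, so I'll check them closer.

```bash
python3 - <<'E'
import cv2
im=cv2.imread("pics/scene5.png"); cv2.imwrite("pics/c_s5.png",cv2.resize(im[195:345,275:495],None,fx=3.6,fy=3.6,interpolation=cv2.INTER_CUBIC))
E
```

```text
(no output)
```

View pics/c_s5.png

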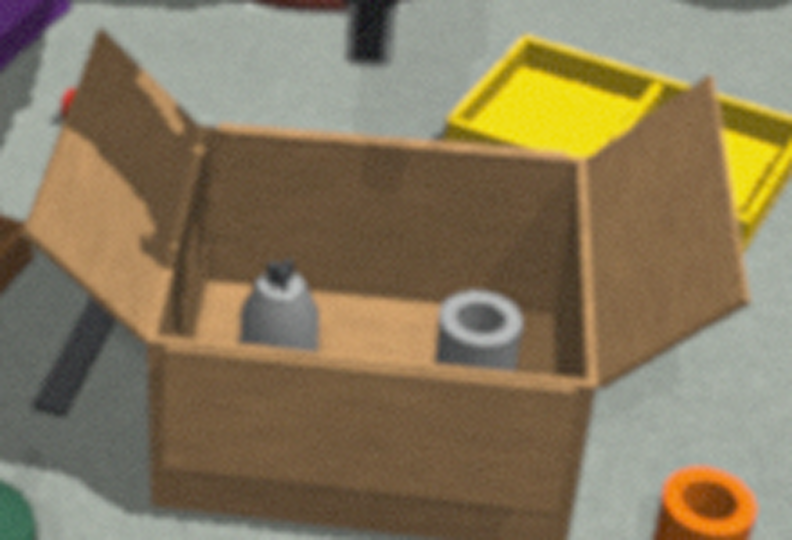

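```bash
python3 - <<'E'
from h import *
np.set_printoptions(precision=4,suppress=True)
c0=np.array([.5318,.1704,0]);ex=np.array([np.cos(.164),np.sin(.164),0]);ey=np.array([-ex[1],ex[0],0])
def flap(p,xs,side):
    o,d=ray("scene",p); s=((xs-(o-c0)@ex)/(d@ex)); X=o+s*d
    y=side*((X-c0)@ey); return X,np.arctan2(X[2]-.12,.11-y),np.hypot(X[2]-.12,.11-y)
q=lambda x,y:(275+x/3.6,195+y/3.6)
print("R",flap(q(27,225),.094,-1),flap(q(100,30),-.094,-1))
print("L",flap(q(748,302),.094,1),flap(q(710,78),-.094,1))
E
```

```text
R (array([0.6517, 0.0218, 0.1845]), np.float64(2.287235684910878), np.float64(0.08549227878284649)) (array([ 0.4663, -0.0098,  0.1792]), np.float64(2.3384279288084264), np.float64(0.08224079164403911))
L (array([0.5967, 0.354 , 0.1794]), np.float64(2.365596274314242), np.float64(0.08480153755377222)) (array([0.4113, 0.3227, 0.1788]), np.float64(2.3653946713413756), np.float64(0.08391987440643958))
```

Both flaps are back at about 2.3 rad, and the measured panel lengths (82–85 mm) fit. Now over the chuck with the gripper fully open.

Request:
apply_moves([
  [[9, -18, -20, 0.004, 1], [18, -35, -40, 0.004, 1], [18, -35, -60, 0.004, 1], [18, -35, -60, 0.004, 1], [18, -35, -60, 0.004, 1]],
])

```text
t: 6.92
tcp_pos: [0.5544, 0.1283, 0.1916]
orientation: [[0.986, 0.169, 0.005], [0.169, -0.986, 0.0], [0.005, 0.0, -1.0]]
wrist_force: [0.5, 0.5, 0.4]
finger_gap: 0.997
```

```bash
python3 - <<'E'
from h import *
import cv2
s=r.read_state(); print(s["tcp_pos"],s["orientation"],s["finger_gap"],s["wrist_force"])
for n in("wrist",):
    c=r.capture(n); cv2.imwrite(f"pics/{n}6.png",c["frame"][:,:,::-1])
P,R=s["tcp_pos"],s["orientation"]
print(P+R@np.array([0,0,-r.tcp_to_grasp]))
E
```

```text
[0.55436741 0.12826431 0.19156853] [[ 9.85666590e-01  1.68637599e-01  4.76799573e-03]
 [ 1.68638024e-01 -9.85677999e-01  3.15726115e-04]
 [ 4.75295178e-03  4.92864695e-04 -9.99988583e-01]] 0.9974837293553553 [0.46899204 0.45876479 0.41609014]
[0.55427825 0.12825841 0.21026832]
```

View pics/wrist6.png

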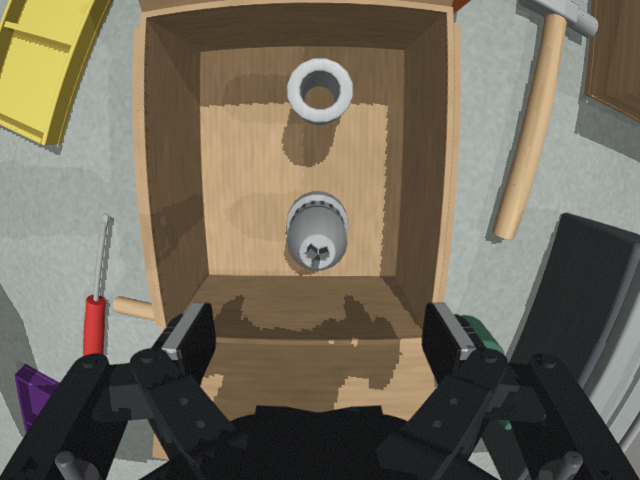

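```bash
python3 - <<'E'
from h import *
np.set_printoptions(precision=4,suppress=True)
s=r.read_state();P,R=s["tcp_pos"],s["orientation"]; print(s["t"],P)
print("ring",wonz((318,247),.098,P,R), "flange far",wonz((317.5,192),.022,P,R),"fl L/R",wonz((287,217),.024,P,R),wonz((348.5,217),.024,P,R))
print("sleeve",wonz((320,90),.089,P,R))
E
```

```text
6.975 [0.5546 0.1281 0.1918]
ring [0.555  0.1265 0.098 ] flange far [0.5507 0.151  0.022 ] fl L/R [0.5284 0.1256 0.024 ] [0.5806 0.1344 0.024 ]
sleeve [0.539 0.229 0.089]
```

Request:
apply_moves([
  [[1, -3, -25, 0, 1], [1, -3, -55, 0, 1], [1, -3, -85, 0, 1], [1, -3, -110, 0, 1], [1, -3, -130, 0, 1], [1, -3, -142, 0, 1], [1, -3, -149, 0, 1], [1, -3, -149, 0, 1]],
])

```text
t: 7.98
tcp_pos: [0.5558, 0.1252, 0.043]
orientation: [[0.986, 0.169, 0.006], [0.169, -0.986, 0.0], [0.006, 0.001, -1.0]]
wrist_force: [-0.1, -0.3, 0.1]
finger_gap: 1.0
```

```bash
python3 - <<'E'
from h import *
import cv2
s=r.read_state(); print(s["tcp_pos"],s["orientation"][:,0],s["wrist_force"])
for n in("wrist","scene"):
    c=r.capture(n); cv2.imwrite(f"pics/{n}7.png",c["frame"][:,:,::-1])
E
```

```text
[0.55576192 0.12523286 0.04303445] [0.98567398 0.1685681  0.00562157] [-0.10699648 -0.25340966  0.08181661]
```

View pics/wrist7.png

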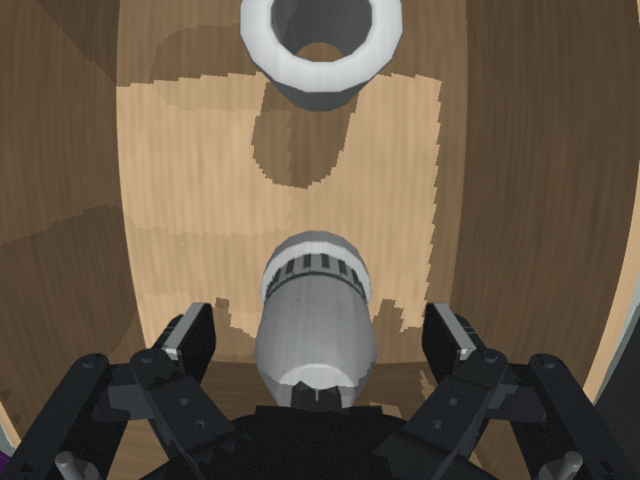

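View pics/scene7.png

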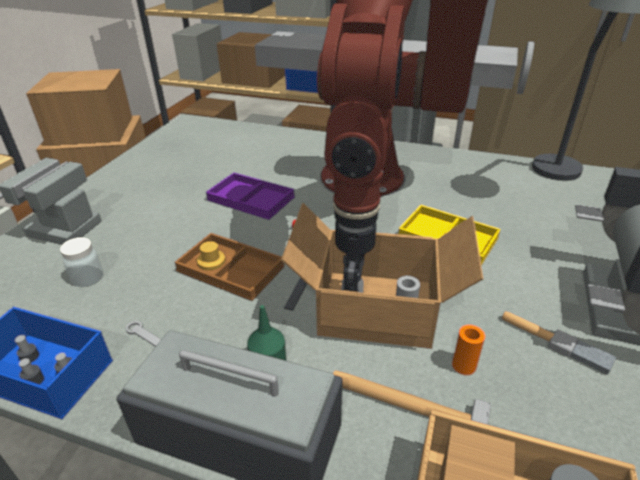

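The chuck (255–375, 235–410) is centred between the pads and nothing is touching. Closing.

Request:
apply_moves([
  [[0, 0, 0, 0, 0], [0, 0, 0, 0, 0], [0, 0, 0, 0, 0], [0, 0, 0, 0, 0], [0, 0, 0, 0, 0], [0, 0, 0, 0, 0], [0, 0, 0, 0, 0], [0, 0, 0, 0, 0]],
], newtons=80)

```text
t: 9.07
tcp_pos: [0.5558, 0.1252, 0.0441]
orientation: [[0.986, 0.169, 0.006], [0.169, -0.986, 0.0], [0.006, 0.001, -1.0]]
wrist_force: [-3.3, -0.2, 8.2]
finger_gap: 0.496
```

Request:
apply_moves([
  [[0, 0, 4, 0, 0], [0, 0, 10, 0, 0], [0, 0, 25, 0, 0], [0, 0, 50, 0, 0], [0, 0, 80, 0, 0], [0, 0, 115, 0, 0], [0, 0, 150, 0, 0], [0, 0, 170, 0, 0]],
])

```text
t: 10.07
tcp_pos: [0.5565, 0.1253, 0.217]
orientation: [[0.986, 0.169, 0.009], [0.169, -0.986, 0.001], [0.009, 0.001, -1.0]]
wrist_force: [0.7, 0.4, -5.1]
finger_gap: 0.488
```

```bash
python3 - <<'E'
from h import *
import cv2
s=r.read_state(); print(s["t"],s["tcp_pos"],s["orientation"],s["wrist_force"],s["moment"],s["finger_gap"])
for n in("wrist","scene"):
    c=r.capture(n); cv2.imwrite(f"pics/{n}8.png",c["frame"][:,:,::-1])
E
```

```text
10.075 [0.55645036 0.1252669  0.21700575] [[ 9.85650162e-01  1.68555575e-01  9.09818181e-03]
 [ 1.68557109e-01 -9.85691705e-01  6.03462376e-04]
 [ 9.06971929e-03  9.38760436e-04 -9.99958429e-01]] [ 0.70483902  0.41641091 -5.13118738] [ 0.07283776 -0.05268775 -0.00929374] 0.488223540222047
```

View pics/wrist8.png

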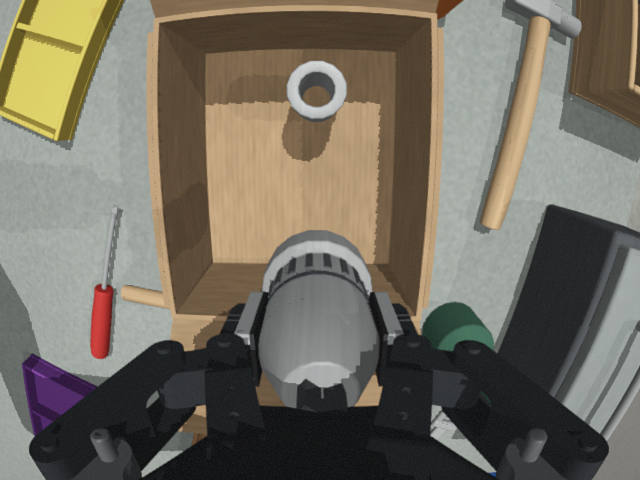

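View pics/scene8.png

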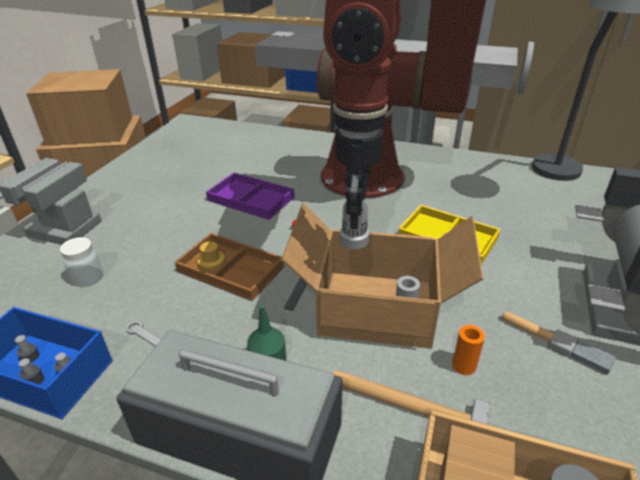

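The chuck is held upright, clear of the carton (gap 0.488, about 42 mm) and the sleeve is still standing. I'll raise it past the folded flap's edge (about 0.183) and carry it to the tray.

Request:
apply_moves([
  [[0, 0, 30, 0, 0], [0, 0, 60, 0, 0], [-3, -25, 65, -0.05, 0], [-8, -60, 65, -0.1, 0], [-14, -100, 65, -0.16, 0], [-20, -140, 65, -0.22, 0], [-26, -180, 65, -0.28, 0], [-31, -220, 60, -0.336, 0]],
])

```text
t: 11.18
tcp_pos: [0.5256, -0.0958, 0.2767]
orientation: [[0.986, -0.168, 0.01], [-0.168, -0.986, -0.003], [0.011, 0.001, -1.0]]
wrist_force: [1.0, 1.0, -3.7]
finger_gap: 0.494
```

```bash
python3 - <<'E'
from h import *
s=r.read_state(); print(s["t"],s["tcp_pos"],s["orientation"][:,0],s["wrist_force"],s["finger_gap"])
E
```

```text
11.175 [ 0.52563588 -0.09584157  0.27670695] [ 0.98578457 -0.16767988  0.01059467] [ 0.97505576  0.99538765 -3.66535908] 0.4944846450037616
```

Next, go over the compartment, part way down, and look.

Request:
apply_moves([
  [[-2, -15, -20, 0, 0], [-4, -30, -50, 0, 0], [-4, -30, -90, 0, 0], [-4, -30, -130, 0, 0], [-4, -30, -165, 0, 0], [-4, -30, -185, 0, 0], [-4, -30, -185, 0, 0]],
])

```text
t: 12.05
tcp_pos: [0.5198, -0.1251, 0.0899]
orientation: [[0.986, -0.168, 0.006], [-0.168, -0.986, -0.001], [0.006, 0.0, -1.0]]
wrist_force: [-0.8, -0.1, -5.2]
finger_gap: 0.496
```

```bash
python3 - <<'E'
from h import *
import cv2
s=r.read_state(); print(s["t"],s["tcp_pos"],s["orientation"],s["wrist_force"],s["finger_gap"])
for n in("wrist","scene"):
    c=r.capture(n); cv2.imwrite(f"pics/{n}9.png",c["frame"][:,:,::-1])
E
```

```text
12.05 [ 0.51983897 -0.12514084  0.08986992] [[ 9.85806266e-01 -1.67767023e-01  6.34292374e-03]
 [-1.67762757e-01 -9.85826664e-01 -1.20252305e-03]
 [ 6.45476706e-03  1.21348377e-04 -9.99979160e-01]] [-0.81665054 -0.08530896 -5.23037981] 0.49602374936655347
```

View pics/wrist9.png

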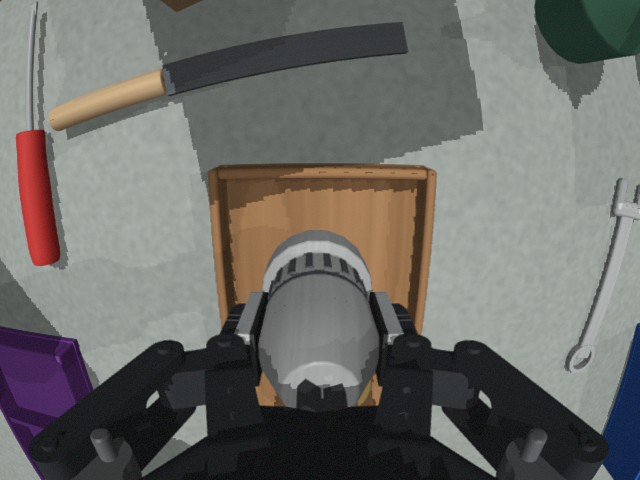

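View pics/scene9.png

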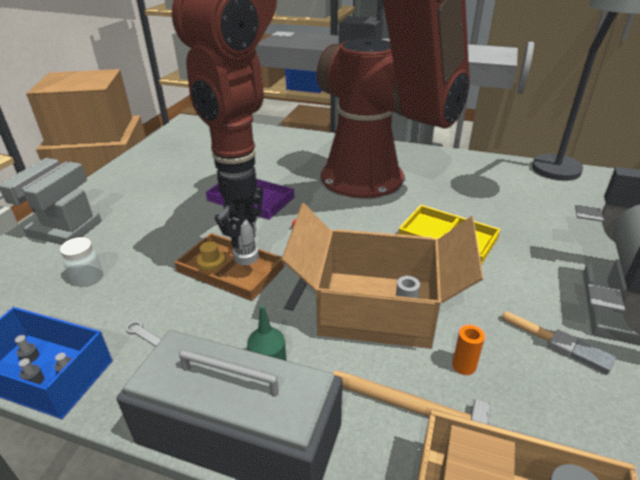

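It is over the empty compartment, centred and clear of the walls. Contact is expected at TCP z of about 0.046. Descending slowly.

Request:
apply_moves([
  [[1, -1, -12, 0, 0], [1, -1, -24, 0, 0], [1, -1, -32, 0, 0], [1, -1, -37, 0, 0], [1, -1, -39, 0, 0], [1, -1, -40, 0, 0], [1, -1, -41, 0, 0], [1, -1, -41, 0, 0]],
])

```text
t: 13.15
tcp_pos: [0.5228, -0.1269, 0.0512]
orientation: [[0.986, -0.168, 0.011], [-0.168, -0.986, -0.003], [0.011, 0.001, -1.0]]
wrist_force: [0.7, -0.6, -5.1]
finger_gap: 0.494
```

Request:
apply_moves([
  [[0, 0, -1, 0, 0], [0, 0, -1.5, 0, 0], [0, 0, -2, 0, 0]],
])

```text
t: 13.52
tcp_pos: [0.5228, -0.1269, 0.0491]
orientation: [[0.986, -0.168, 0.01], [-0.168, -0.986, -0.003], [0.011, 0.001, -1.0]]
wrist_force: [0.1, -0.8, -4.8]
finger_gap: 0.49
```

Request:
apply_moves([
  [[0, 0, -1, 0, 0], [0, 0, -1.5, 0, 0], [0, 0, -2, 0, 0], [0, 0, -2, 0, 0]],
])

```text
t: 14.02
tcp_pos: [0.5228, -0.1269, 0.0471]
orientation: [[0.986, -0.168, 0.01], [-0.168, -0.986, -0.003], [0.011, 0.001, -1.0]]
wrist_force: [-0.0, 0.2, -5.0]
finger_gap: 0.493
```

Request:
apply_moves([
  [[0, 0, -0.7, 0, 0], [0, 0, -1, 0, 0], [0, 0, -1, 0, 0]],
])

```text
t: 14.4
tcp_pos: [0.5227, -0.1269, 0.0461]
orientation: [[0.986, -0.168, 0.01], [-0.168, -0.986, -0.003], [0.011, 0.001, -1.0]]
wrist_force: [0.0, -0.8, -3.8]
finger_gap: 0.493
```

Request:
apply_moves([
  [[0, 0, -0.5, 0, 0], [0, 0, -0.8, 0, 0], [0, 0, -0.8, 0, 0]],
])

```text
t: 14.78
tcp_pos: [0.5227, -0.1269, 0.046]
orientation: [[0.986, -0.168, 0.011], [-0.168, -0.986, -0.003], [0.011, 0.001, -1.0]]
wrist_force: [-4.5, 1.6, 7.4]
finger_gap: 0.496
```

Request:
apply_moves([
  [[0, 0, -0.3, 0, 0], [0, 0, -0.5, 0, 0], [0, 0, -0.5, 0, 0]],
])

```text
t: 15.15
tcp_pos: [0.5228, -0.1269, 0.046]
orientation: [[0.986, -0.168, 0.011], [-0.168, -0.986, -0.003], [0.011, 0.001, -1.0]]
wrist_force: [-4.8, 1.0, 7.9]
finger_gap: 0.495
```

Contact made: the force went from -5 to +8 N, light. Open and lift away.

Request:
apply_moves([
  [[0, 0, 0, 0, 0.55], [0, 0, 0, 0, 0.65], [0, 0, 0, 0, 0.8], [0, 0, 0, 0, 0.8], [0, 0, 0, 0, 0.8], [0, 0, 0, 0, 0.8]],
])

```text
t: 15.9
tcp_pos: [0.5228, -0.1269, 0.046]
orientation: [[0.986, -0.168, 0.011], [-0.168, -0.986, -0.003], [0.011, 0.001, -1.0]]
wrist_force: [-0.3, -0.6, -0.6]
finger_gap: 0.803
```

```bash
python3 - <<'E'
from h import *
import cv2
s=r.read_state(); print(s["t"],s["tcp_pos"],s["wrist_force"],s["finger_gap"])
c=r.capture("wrist"); cv2.imwrite("pics/wrist10.png",c["frame"][:,:,::-1])
E
```

```text
15.9 [ 0.52275029 -0.12692287  0.04600045] [-0.33299589 -0.58719971 -0.58606154] 0.803035864982819
```

View pics/wrist10.png

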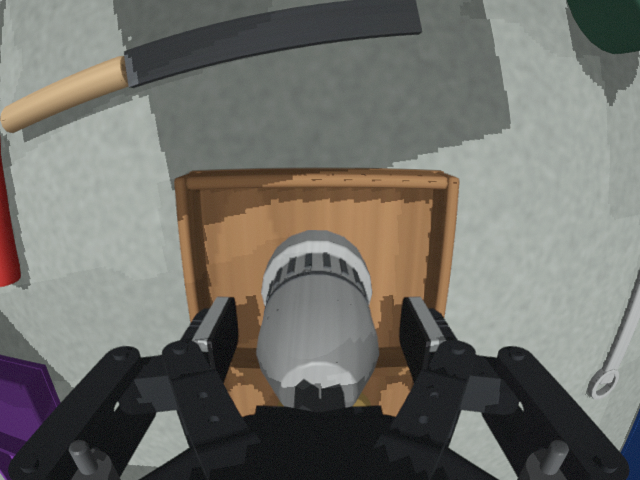

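The pads are clear on both sides and the chuck is standing. Rise straight up, then retreat towards the base.

Request:
apply_moves([
  [[0, 0, 15, 0, 0.8], [0, 0, 35, 0, 0.8], [0, 0, 65, 0, 0.8], [0, 0, 100, 0, 0.8], [0, 0, 140, 0, 0.8], [0, 0, 180, 0, 0.8], [-20, -30, 210, 0, 0.8], [-50, -70, 220, 0, 0.8]],
])

```text
t: 16.95
tcp_pos: [0.4734, -0.1975, 0.2691]
orientation: [[0.986, -0.165, 0.015], [-0.165, -0.986, -0.005], [0.015, 0.003, -1.0]]
wrist_force: [-0.1, -0.5, -0.8]
finger_gap: 0.8
```

Request:
apply_moves([
  [[-40, -40, 0, 0, 0.8], [-80, -80, 0, 0, 0.8], [-120, -120, 0, 0, 0.8], [-140, -150, 0, 0, 0.8], [-140, -150, 0, 0, 0.8], [-140, -150, 0, 0, 0.8]],
])

```text
t: 17.7
tcp_pos: [0.3335, -0.3472, 0.2697]
orientation: [[0.986, -0.166, 0.015], [-0.166, -0.986, -0.006], [0.016, 0.003, -1.0]]
wrist_force: [0.7, 0.2, -0.5]
finger_gap: 0.802
```

```bash
python3 - <<'E'
from h import *
import cv2
s=r.read_state(); print(s["t"],s["tcp_pos"],s["wrist_force"],np.abs(s["joint_velocities"]).max())
for n in("top","scene"):
    c=r.capture(n); cv2.imwrite(f"pics/{n}11.png",c["frame"][:,:,::-1])
E
```

```text
17.7 [ 0.33347174 -0.34721021  0.26974073] [ 0.65225977  0.23125954 -0.53245569] 0.021512168362510815
```

View pics/top11.png

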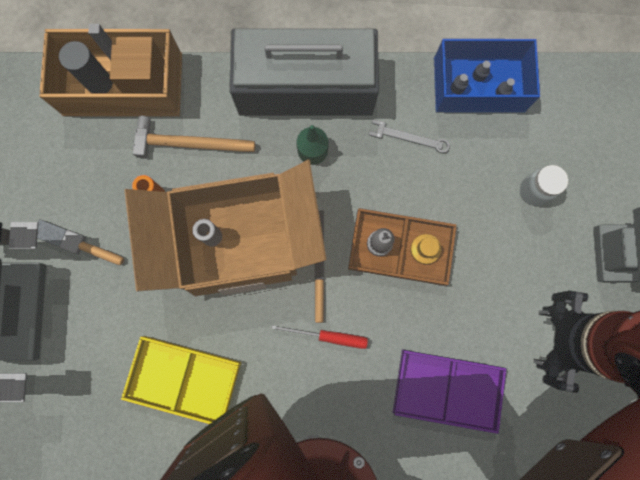

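View pics/scene11.png

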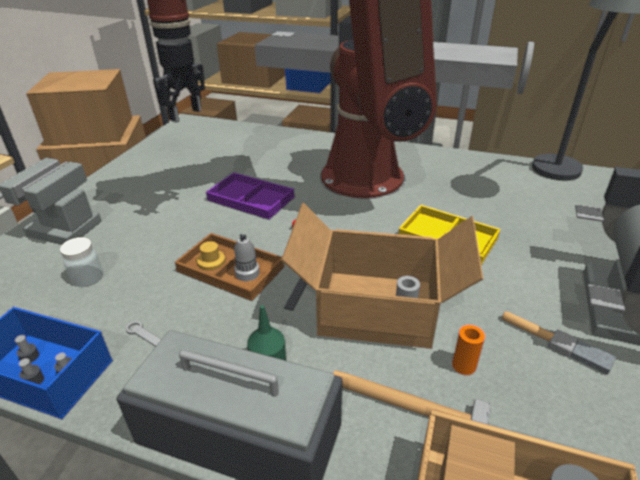

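The chuck stands jaws up in the +y compartment (top (381,240), scene (245,258)). The bush is still at (427,248), the can at (312,145), the sleeve is upright at (204,231), and both flaps are back. One numeric check, then hand in.

```bash
python3 - <<'E'
from h import *
np.set_printoptions(precision=4,suppress=True)
print("chuck tip",tri((381,236.5),(243.5,238)),"base want .5214 -.1257")
c0=np.array([.5318,.1704,0]);ey=np.array([-.163,.987,0])
for nm,a,b,sd in(("Lfar",(127,190),(482.8,278.9),1),("Lnear",(139,291),(472.2,216.7),1),("Rfar",(308,162),(282.5,257.5),-1),("Rnear",(325,262),(302.8,203.3),-1)):
    X,e=tri(a,b); y=sd*((X-c0)@ey); print(nm,X,e,"angle",np.arctan2(X[2]-.12,.11-y))
r.hand_in()
E
```

```text
chuck tip (array([ 0.5226, -0.1231,  0.1046]), np.float64(0.004306643930560679)) base want .5214 -.1257
Lfar [0.5954 0.3522 0.1774] 0.004288825704439871 angle 2.370543741766278
Lnear [0.4114 0.3208 0.1779] 0.003907772919121383 angle 2.3573692323088626
Rfar [0.6475 0.0199 0.1809] 2.3360094546976324e-05 angle 2.3267471949460017
Rnear [ 0.4635 -0.0109  0.1774] 3.2047283171462434e-05 angle 2.3601801424184967
the job is handed in; nothing more can be done
```

The job is done and handed in at about 18 s of the 67 s allowed. I folded the right flap back, then the left, with the shut fingers. After that I lifted the chuck straight out, set it down in the tray's empty +y compartment (pressing with about 8 N), let go and moved the arm clear.

**Last checks:**
- **Flaps:** both measure about 2.33–2.37 rad, past the 1.9 needed.
- **Chuck:** it stands jaws up, its tip within about 3 mm of the compartment's centre. The tip measured 0.105 m high where 0.112 m was expected. The two views disagreed by about 4 mm on that point, so I put this down to picking the jaw tip in the picture. In both pictures it stands upright.
- **Other things:** the sleeve is still standing in the carton. The bush and the oil can look unmoved.

An early reading of the left flap's corners was badly picked and gave the wrong panel length. I re-picked them, and the lengths then came out at 84–85 mm against the 85 mm given. The chuck's y position also varied by about 2–3 mm between pictures (0.123 to 0.126 m); I gripped near 0.125.

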